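Charge the grinding jar from the tilting ball dispenser

TASK

Charge the grinding jar: the hopper holds four 14 mm steel balls, so with the hopper upright turn its cap dial until the hole that just passes them, the middle one of the three sizes and not the largest, is over the outlet. Then swing the lever to tip the hopper and keep it tipped until all four balls have run out into the grinding jar below. Swing the hopper back fully upright with the dial left at that hole, let go, and leave the jar where it stands and the things around it alone.

Things in the scene. Friction and masses are not known exactly. Their poses are not given: they have to be found in the camera images.
- dispenser: fixed stand: grey base (x -104 to 52, y +-64, 10 mm thick), two aluminium cheeks (y = +-51, up to z = 154 mm) and between them the hopper, a clear jar 80 mm across, 76 mm high, on a pivot axis along this frame's y, 140 mm up. Origin on the worktop under the middle of that axis; z up. The hopper tips, and its outlet lies, toward this frame's -x
- hopper (a joint): tilt of the hopper about the pivot axis: 0 upright (start, at a stop), grows as it tips to the dispenser's -x, up to 2.1 (other stop). Stiff (0.3 N m, 3 to 4 N at the lever grip), stays where left. The balls begin to run out at about 1.7; held at 2.0 or more all are out within about two seconds; should one hang, swing back to 1.2 and tip again
- dial (a joint): angle of the cap dial, counter-clockwise positive seen from above, range -0.1 to 3.05. A fixed plate under it has one opening, the outlet, near the rim on the dispenser's -x side. Closed at 0; the 9 mm hole is over the outlet at 0.80, the 22 mm hole at 1.60, the 30 mm hole at 2.95. Light friction (0.06 N m), stays where left
- dial_grip (a point): point on the dial's axis at gripping height, 201 mm up, above the dispenser's origin. The dial: aluminium disc 86 mm across, top 20 mm below this point. Its black finger fin is 10 mm thick, tops out 8 mm above this point, and runs from 14 mm one side of the axis to 36 mm the other; the long end points along the dispenser's +x turned by (dial - 1.60) about z, away from the 22 mm hole
- lever_grip (a point): middle of the lever's black cross grip: bar 13 mm thick along the dispenser's y, free for 20 mm each side, 90 mm from the pivot axis. In the dispenser's frame at tilt q: x = 0.090 sin(1.05 - q), y = -0.092, z = 0.140 + 0.090 cos(1.05 - q): from the back over the top to the front. Pinch it from above across the bar; it may turn between the fingers
- grinding_jar: open round steel jar, 98 mm across its rim, 48 mm high, bore 82 mm, 0.85 kg, loose between four low pins on the dispenser's base under the outlet. Origin at the centre of its underside, 10 mm above the worktop, at x = -42 mm of the dispenser's frame
- ball0_center (a point): one of four 14 mm steel grinding balls, 11 g, lying loose on the hopper's floor at the start; this point is its centre
- ball1_center (a point): one of four 14 mm steel grinding balls, 11 g, lying loose on the hopper's floor at the start; this point is its centre
- ball2_center (a point): one of four 14 mm steel grinding balls, 11 g, lying loose on the hopper's floor at the start; this point is its centre
- ball3_center (a point): one of four 14 mm steel grinding balls, 11 g, lying loose on the hopper's floor at the start; this point is its centre
- jar_lid: the grinding jar's lid, a steel disc 96 mm across and 27 mm high with a knob, lying on the worktop left of the dispenser; a bystander. Origin at the centre of its underside
- petri8: bystander: covered culture dish, 55 mm across, 12 mm high; origin at the centre of its underside
- objective_case: bystander: round screw case with a black cap, 37 mm across, 58 mm high; origin at the centre of its underside
- eyepiece: bystander: black microscope eyepiece standing on its tube, 34 mm across, 46 mm high; origin at the centre of its underside
Things that resemble listed ones, but are neither listed nor needed, are in the scene too. Leave any green look-alike of the grinding_jar alone.

How it is judged (in metres and radians):
On the way, in this order (a step that is already met when the one before it is completed fails the run):
1. with the hopper upright (within 0.2 rad), the dial's 22 mm hole is over the outlet (dial at 1.60 within 0.2 rad) (value of joint dial between 1.4 and 1.8 rad and value of joint hopper below 0.2 rad), for 0.2 s.
2. the hopper is tipped (beyond 1.4 rad) with the dial still at that hole, and all four balls lie inside the grinding jar (z of ball0_center in the frame of grinding_jar between 0 and 0.046 m and z of ball1_center in the frame of grinding_jar between 0 and 0.046 m and z of ball2_center in the frame of grinding_jar between 0 and 0.046 m and z of ball3_center in the frame of grinding_jar between 0 and 0.046 m and horizontal distance between each of ball0_center, ball1_center, ball2_center, ball3_center and grinding_jar below 0.042 m and value of joint dial between 1.4 and 1.8 rad and value of joint hopper above 1.4 rad), for 0.2 s.
At the end, for the whole second after the job is handed in: all four balls lie inside the grinding jar (below its rim, within its bore), which stands upright and still on the dispenser's base; the hopper is back upright within 0.2 rad and the dial within 0.2 rad of the 22 mm hole (1.60) (all of step 1 and z of ball0_center in the frame of grinding_jar between 0 and 0.046 m and z of ball1_center in the frame of grinding_jar between 0 and 0.046 m and z of ball2_center in the frame of grinding_jar between 0 and 0.046 m and z of ball3_center in the frame of grinding_jar between 0 and 0.046 m and horizontal distance between each of ball0_center, ball1_center, ball2_center, ball3_center and grinding_jar below 0.042 m and angle between grinding_jar's own z axis and vertical below 0.1 rad and linear speed of grinding_jar below 0.02 m/s); the robot touches nothing.
It fails at once if the grinding jar is shifted by more than 20 mm (distance of grinding_jar from where it was at the start of the episode above 0.02 m).
It fails at once if a bystander (jar lid, dish, screw case, eyepiece) is shifted by more than 30 mm (distance of any of jar_lid, petri8, objective_case, eyepiece from where it was at the start of the episode above 0.03 m).
It also fails if it takes over 56 s, if anything falls off the work surface, if the arm or the gripper's body presses on something with over 40 N, if the wrist force passes 120 N, or if a joint passes its speed limit or range.

ROBOT

A 7-joint arm with a two-finger parallel gripper is mounted at the origin on a cart in front of the work surface, level with it; the furniture and walls round the work are solid. World frame = base frame: x ahead of the robot, y to its left, z up, the work surface at z = 0. Lengths are in mm, angles in degrees, forces in N, time in s.
With the tool pointing down it reaches from about 400 to 925 mm from the base axis. Payload 4.1 kg.
Tool frame: the origin (TCP) lies at the very end of the fingers, on their centre line; the grasp point (between the pads) lies 19 mm behind it; z points along the fingers, y is the line along which they close (so a half turn about z gives the same grasp; the last joint's range is limited). The gripper opens to 85 mm and grips with 20 to 120 N. Pads are 22 mm wide; open, the fingers measure 114 mm over their backs; the gripper's body (76 mm by 85 mm) begins 54 mm behind the grasp point. The pads swing forward as they close: fully open they stand 13 mm farther back than shut.
Start: joints at [67.38, 22.827, 2.584, 88.041, -1.071, 69.15, -2.905], TCP at [189.515, -621.794, 231.347] pointing down, gripper open.
Joint ranges: [-161.44, 161.44], [-28.35, 127.94], [-78.24, 83.42], [0, 140.83], [-78.03, 258.03], [13.02, 114.36], [-168.23, 168.23]. Speed limits (degrees/s): [147.25, 147.25, 180, 180, 180, 180, 180].

INTERFACE

Orientations are given as a 3x3 rotation matrix whose columns are the frame's x, y, z axes.
In Python, from cell import status, eyes, ctrl gives the robot as it stands.
- The arm moves only by the tool drive_tool, never from a script. Its argument "commands" is a list of rows, each an object with "dp": the shift along the tool's x, y, z in cm, a list of three; "rotation": the turn, a rotation vector about the tool's x, y, z in rad, a list of three; "hand": the finger opening in cm, from 0 to 8.54. In form: [{"dp": [dx, dy, dz], "rotation": [rx, ry, rz], "hand": hand}, ...]. A call has 1 to 5 rows; each row shifts and turns the commanded pose from where the row before left it, along the tool's axes as they then stand; what a row does not reach is not made up. A row lasts 1/12 s, in which the tool goes at most 41.7 mm and 7.16 degrees, less where a joint would pass 70% of its speed; a pose out of reach is approached as far as the arm can. A call with a gripper value outside its range is refused whole. The fingers move at their own pace and stop on an object; "grip_force" is the grip in N (left out, the last holds). Time passes only in rows, so rows that do not move let the fingers close. It gives the time, the measured TCP pose, the force, the opening and the grip force at its end, in the units of the state.
- status.observe(): the state, without advancing time (a new reading comes with each control period).
- eyes.get_image(name): name is "side" or "top" or "wrist"; returns a dict with "image" (400x640x3 uint8, blue, green, red), "intrinsics" (3x3 intrinsics, pixels), "k1" (the pictures are not rectified: a ray, as slopes to the right and down, at radius r is drawn at 1 + k1 r^2 times it, then the intrinsics apply), "R" (3x3) and "t" (3): a world point X has camera coordinates R X + t. Camera axes: x right, y down, z forward; pixel columns grow to the right and rows downward; lengths in mm; the calibration is good to about 2 mm. A picture is of the moment at which its call begins. There is no depth.
- ctrl.sign_off(): hands the job in; it is judged then, once.
The state is a dict: "time": time; "qpos": joint angles; "qd": joint speeds; "joint_efforts": joint torques, N m; "position": TCP position; "tcp_rot": TCP orientation; "contact_force": force on the tool from outside, world axes, zero at the start; "torque": the same for the moment, N m; "grip_width": finger opening in mm; "finger_force": force on a finger pad.
Only numpy, scipy, OpenCV 4.12 (cv2) and the standard library are available. Lean on these libraries where they do the work, as an engineer would, in place of code of your own. Each camera call takes 0.05 s, during which the arm holds its last target. There are 200 camera calls.

## Working session

There is one attempt and no reset: what is moved stays moved. The work goes in short steps, Python scripts to look and compute and a tool call to move; the robot and the scene stay as the last step left them, time stands still between calls to the robot, and variables do not carry over. Pictures are saved under pics/ and viewed, at most 10 in all, crops included, and the job is handed in when it is done.

Besides the shell and the picture viewer there is one more tool, called after ">>>" as name(argument=value, ...), one argument or row to a line, values as JSON. drive_tool: Moves the arm, as the interface text tells. Its arguments: {"type":"object","properties":{"commands":{"type":"array","items":{"type":"object","properties":{"dp":{"type":"array","items":{"type":"number"}},"rotation":{"type":"array","items":{"type":"number"}},"hand":{"type":"number"}}}},"grip_force":{"type":"number"}},"required":["commands"]}

```bash
mkdir -p pics; ls
python3 - <<'E'
from cell import status,eyes
import cv2,numpy as np
s=status.observe();print(s['time'],s['position'],s['tcp_rot'],s['grip_width'])
ims=[]
for n in ['side','top']:
    d=eyes.get_image(n);cv2.imwrite(f'pics/{n}0.png',d['image']);print(n,d['intrinsics'],d['k1'],d['R'],d['t'])
    np.savez(f'{n}.npz',**d)
E
```

```text
pics
0.0 [ 189.31784437 -621.16363699  230.28371969] [[ 9.56533503e-01  2.91621723e-01 -6.53822239e-04]
 [ 2.91622439e-01 -9.56531805e-01  1.80536173e-03]
 [-9.89190687e-05 -1.91755821e-03 -9.99998157e-01]] 85.45561021231543
side [[520.41404505   0.         318.70330273]
 [  0.         520.41404505 200.85357754]
 [  0.           0.           1.        ]] -0.020797181788730062 [[ 8.23626277e-01 -5.67132749e-01 -4.48124264e-04]
 [-5.04823634e-01 -7.32776482e-01 -4.56280314e-01]
 [ 2.58443134e-01  3.76030680e-01 -8.89835982e-01]] [-440.50234543  368.62875276 1390.51499659]
top [[392.70527958   0.         318.38600946]
 [  0.         392.70527958 195.54351455]
 [  0.           0.           1.        ]] -0.0029193435313830613 [[ 0.10966298 -0.99394958 -0.00618591]
 [-0.97032815 -0.10570342 -0.21746278]
 [ 0.21549317  0.02984998 -0.97604901]] [ -23.2898191   542.64079662 1033.17829016]
```

View pics/side0.png

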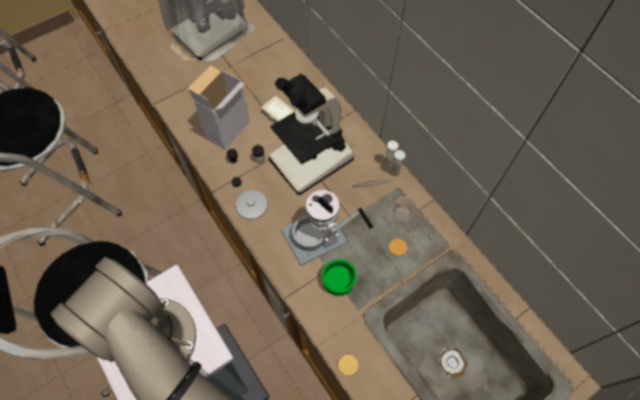

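View pics/top0.png

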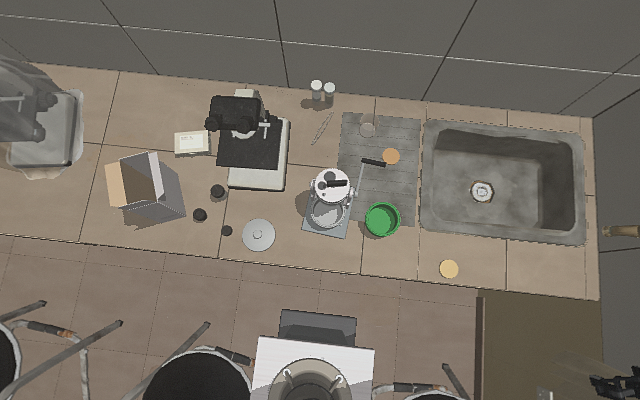

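The dispenser is at about (330,200) in top and (320,220) in side, with its outlet side toward the robot. The green jar at (382,219) in top is the look-alike. The steel jar at (327,212) sits on the dispenser's base, so that is the one meant. Next is one enlarged crop to confirm.

Run:
```python
import cv2,numpy as np
a=cv2.imread('pics/top0.png')[145:245,290:395];b=cv2.imread('pics/side0.png')[180:280,275:380]
cv2.imwrite('pics/crop.png',np.vstack([cv2.resize(np.hstack([a,b]),(798,380),interpolation=cv2.INTER_CUBIC)]))
```

```text
(no output)
```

View pics/crop.png

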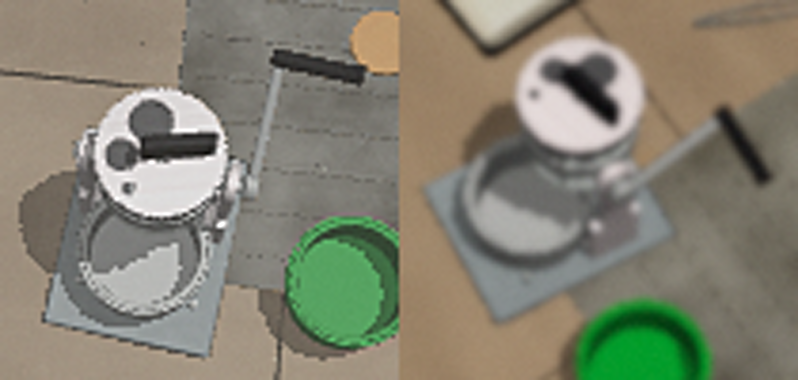

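The crop shows the steel jar on the base in front of the hopper, which confirms it; the green one is separate. The fin's long end points to dispenser -y (dial near 0), and the lever grip is at the upper right. Now to measure.

```bash
cat > h.py <<'E'
import numpy as np,cv2
from scipy.optimize import least_squares
def ray(d,uv):
    K=d['intrinsics'];p=np.array([(uv[0]-K[0,2])/K[0,0],(uv[1]-K[1,2])/K[1,1]]);q=p.copy()
    for _ in range(8): q=p/(1+float(d['k1'])*(q@q))
    R=d['R'];return -R.T@d['t'],R.T@np.r_[q,1]
def onz(d,uv,z):
    c,v=ray(d,uv);return c+v*(z-c[2])/v[2]
def tri(d1,u1,d2,u2):
    (a,v),(b,w)=ray(d1,u1),ray(d2,u2);l=np.linalg.lstsq(np.c_[v,-w],b-a,rcond=None)[0]
    p,q=a+l[0]*v,b+l[1]*w;return (p+q)/2,np.linalg.norm(p-q)
def blob(m,seed):
    m=m.astype(np.uint8);n,l,st,c=cv2.connectedComponentsWithStats(m);k=np.argmin([np.hypot(*(c[i]-seed)) if i and st[i,4]>20 else 1e9 for i in range(n)])
    return c[k],st[k,4],cv2.findContours((l==k).astype(np.uint8),0,1)[0][0][:,0].astype(float)
E
python3 - <<'E'
from h import *
T=dict(np.load('top.npz'));S=dict(np.load('side.npz'))
res={}
for n,d,ds,ls,fs in [('top',T,(332,184),(373,162),(337,183)),('side',S,(322,205),(365,217),(322,204))]:
    im=d['image'];dark=im.max(2)<60
    lc,la,lcont=blob(dark,ls);fc,fa,fcont=blob(dark,fs)
    w=(im.min(2)>185);dc,da,dcont=blob(w,ds);h=cv2.convexHull(dcont.astype(np.float32))
    e=cv2.fitEllipse(h)
    print(n,'lever',lc,la,'fin',fc,fa,'disc',e,da)
    print(' disc z181',onz(d,e[0],181),'lever z185',onz(d,lc,185),'fin z209',onz(d,fc,209))
    res[n]=(lc,e[0],fc)
    r=cv2.minAreaRect(fcont.astype(np.float32));b=cv2.boxPoints(r);print(' finbox',[onz(d,p,209)[:2].round(1) for p in b])
    r=cv2.minAreaRect(lcont.astype(np.float32));b=cv2.boxPoints(r);print(' levbox',[onz(d,p,185)[:2].round(1) for p in b])
for i in range(3): print(tri(T,res['top'][i],S,res['side'][i]))
E
```

```text
top lever [373.38461538 162.18269231] 104 fin [336.36781609 183.01149425] 87 disc ((331.9706726074219, 184.8850860595703), (33.76433181762695, 35.01094436645508), 121.21906280517578) 595
 disc z181 [545.72803053   1.74821877 181.        ] lever z185 [614.13556464 -95.2181053  185.        ] fin z209 [544.4151271   -8.25947994 209.        ]
 finbox [array([547.8,  15.9]), array([556.8, -30.2]), array([542.6, -32.7]), array([533.6,  13.2])]
 levbox [array([610.9, -63.4]), array([623.1, -64.6]), array([ 617.6, -125.4]), array([ 605.4, -124.1])]
side lever [365.11688312 218.09090909] 77 fin [324.42045455 203.55681818] 88 disc ((322.0751953125, 204.46142578125), (27.918901443481445, 31.597238540649414), 92.79204559326172) 406
 disc z181 [546.38372737   0.96853847 181.        ] lever z185 [614.5471007 -96.4728598 185.       ] fin z209 [544.68535482 -11.83016664 209.        ]
 finbox [array([534.3,   9.3]), array([549.1,  13.8]), array([557.7, -35.6]), array([543. , -39.9])]
 levbox [array([612.6, -66.5]), array([622.5, -66.2]), array([ 617.1, -125.2]), array([ 607.3, -125.4])]
(array([615.30507986, -95.53513906, 182.14286143]), np.float64(0.448346115833044))
(array([546.54995427,   1.71344499, 179.17946696]), np.float64(0.7029510955911538))
(array([546.88426157,  -8.39096195, 200.60381504]), np.float64(0.5654055159556735))
```

>>> drive_tool(
  commands=[
    {"dp":[0,0,-2.5],"rotation":[0,0,0],"hand":5},
    {"dp":[2.1,-1.97,-3],"rotation":[0,0,0],"hand":5},
    {"dp":[2.1,-1.97,0],"rotation":[0,0,0],"hand":5},
    {"dp":[2.1,-1.97,0],"rotation":[0,0,0],"hand":5},
    {"dp":[2.1,-1.97,0],"rotation":[0,0,0],"hand":5},
  ],
  grip_force=30,
)

```text
time: 0.52
position: [247.3, -520.8, 286.5]
tcp_rot: [[0.957, 0.291, 0.0], [0.291, -0.957, -0.0], [0.0, 0.0, -1.0]]
contact_force: [0.2, 0.6, 0.2]
grip_width: 50.6
finger_force: 0.0
```

>>> drive_tool(
  commands=[
    {"dp":[2.1,-1.97,0],"rotation":[0,0,0],"hand":5},
    {"dp":[2.1,-1.97,0],"rotation":[0,0,0],"hand":5},
    {"dp":[2.1,-1.97,0],"rotation":[0,0,0],"hand":5},
    {"dp":[2.1,-1.97,0],"rotation":[0,0,0],"hand":5},
    {"dp":[2.1,-1.97,0],"rotation":[0,0,0],"hand":5},
  ],
)

```text
time: 0.93
position: [318.9, -395.5, 285.9]
tcp_rot: [[0.957, 0.292, -0.001], [0.292, -0.957, 0.0], [-0.0, -0.001, -1.0]]
contact_force: [0.7, -0.2, 0.4]
grip_width: 49.7
finger_force: 0.0
```

>>> drive_tool(
  commands=[
    {"dp":[2.1,-1.97,0],"rotation":[0,0,0],"hand":5},
    {"dp":[2.1,-1.97,0],"rotation":[0,0,0],"hand":5},
    {"dp":[2.1,-1.97,0],"rotation":[0,0,0],"hand":5},
    {"dp":[2.1,-1.97,0],"rotation":[0,0,0],"hand":5},
    {"dp":[2.1,-1.97,0],"rotation":[0,0,0],"hand":5},
  ],
)

```text
time: 1.35
position: [390.5, -270.8, 286.0]
tcp_rot: [[0.957, 0.291, -0.001], [0.291, -0.957, 0.0], [-0.001, -0.0, -1.0]]
contact_force: [0.9, 0.2, 0.5]
grip_width: 49.9
finger_force: 0.0
```

>>> drive_tool(
  commands=[
    {"dp":[2.07,-1.95,0],"rotation":[0,0,0],"hand":5},
    {"dp":[2.07,-1.95,0],"rotation":[0,0,0],"hand":5},
    {"dp":[2.07,-1.95,0],"rotation":[0,0,0],"hand":5},
    {"dp":[2.07,-1.95,0],"rotation":[0,0,0],"hand":5},
    {"dp":[2.07,-1.95,0],"rotation":[0,0,0],"hand":5},
  ],
)

```text
time: 1.77
position: [461.0, -147.5, 286.0]
tcp_rot: [[0.957, 0.291, -0.001], [0.291, -0.957, -0.0], [-0.001, -0.0, -1.0]]
contact_force: [0.5, -0.4, 0.6]
grip_width: 50.4
finger_force: 0.0
```

>>> drive_tool(
  commands=[
    {"dp":[2.07,-1.95,0],"rotation":[0,0,0],"hand":5},
    {"dp":[2.07,-1.95,0],"rotation":[0,0,0],"hand":5},
    {"dp":[2.07,-1.95,0],"rotation":[0,0,0],"hand":5},
    {"dp":[2.07,-1.95,0],"rotation":[0,0,0],"hand":5},
    {"dp":[2.07,-1.95,0],"rotation":[0,0,0],"hand":5},
  ],
)

```text
time: 2.18
position: [531.6, -24.2, 285.9]
tcp_rot: [[0.957, 0.291, -0.001], [0.291, -0.957, -0.0], [-0.001, 0.0, -1.0]]
contact_force: [0.6, -1.0, -0.2]
grip_width: 50.0
finger_force: 0.0
```

>>> drive_tool(
  commands=[
    {"dp":[2.07,-1.95,0],"rotation":[0,0,0],"hand":5},
    {"dp":[0,0,0],"rotation":[0,0,-0.11],"hand":5},
    {"dp":[0,0,0],"rotation":[0,0,-0.11],"hand":5},
    {"dp":[0,0,0],"rotation":[0,0,-0.11],"hand":5},
    {"dp":[0,0,0],"rotation":[0,0,-0.11],"hand":5},
  ],
)

```text
time: 2.6
position: [545.3, -0.5, 285.7]
tcp_rot: [[0.737, 0.676, -0.001], [0.676, -0.737, -0.0], [-0.001, -0.001, -1.0]]
contact_force: [-0.4, -1.1, 0.2]
grip_width: 50.2
finger_force: 0.0
```

>>> drive_tool(
  commands=[
    {"dp":[0,0,0],"rotation":[0,0,-0.11],"hand":5},
    {"dp":[0,0,0],"rotation":[0,0,-0.11],"hand":5},
    {"dp":[0,0,0],"rotation":[0,0,-0.11],"hand":5},
    {"dp":[0,0,0],"rotation":[0,0,-0.11],"hand":5},
    {"dp":[0,0,0],"rotation":[0,0,-0.11],"hand":5},
  ],
)

```text
time: 3.02
position: [545.2, -0.8, 285.8]
tcp_rot: [[0.276, 0.961, -0.001], [0.961, -0.276, -0.0], [-0.0, -0.001, -1.0]]
contact_force: [-0.6, -0.2, -0.5]
grip_width: 50.3
finger_force: 0.0
```

>>> drive_tool(
  commands=[
    {"dp":[0,0,0],"rotation":[0,0,-0.11],"hand":5},
    {"dp":[0,0,0],"rotation":[0,0,-0.11],"hand":5},
    {"dp":[0,0,0],"rotation":[0,0,-0.11],"hand":5},
    {"dp":[0,0,0],"rotation":[0,0,-0.11],"hand":5},
    {"dp":[0,0,0],"rotation":[0,0,0],"hand":5},
  ],
)

```text
time: 3.43
position: [545.2, -0.8, 285.8]
tcp_rot: [[-0.156, 0.988, -0.001], [0.988, 0.156, -0.0], [0.0, -0.001, -1.0]]
contact_force: [0.2, 0.7, -1.0]
grip_width: 49.7
finger_force: 0.0
```

Run:
```python
from cell import status,eyes
import cv2,numpy as np
s=status.observe();print(s['position'],s['tcp_rot'],s['qpos'])
d=eyes.get_image('wrist');np.savez('w1.npz',**d);cv2.imwrite('pics/w1.png',d['image'])
```

```text
[545.22654939  -0.80322976 285.7982885 ] [[-1.56137079e-01  9.87734917e-01 -9.72868393e-04]
 [ 9.87735392e-01  1.56137094e-01 -6.06463653e-05]
 [ 9.19983111e-05 -9.70405689e-04 -9.99999525e-01]] [ 28.1553407   12.48082331 -38.24369423  97.27222547   8.03194759
  73.08001021  -2.80055625]
```

View pics/w1.png

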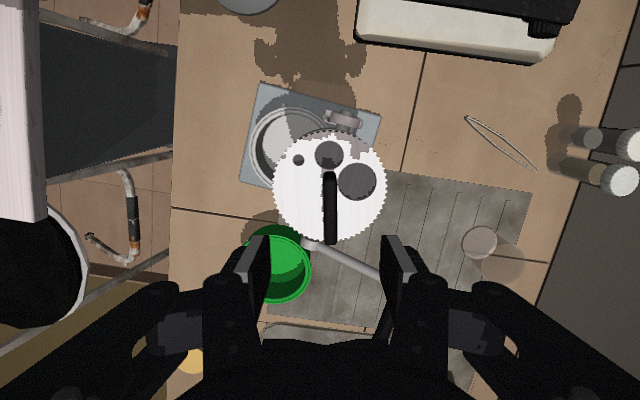

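The wrist view shows the dial disc around (330,185), with the fin running from (329,172) to (330,243), parallel to the open fingers. Refining from this view.

Run:
```python
from h import *
d=dict(np.load('w1.npz'));im=d['image']
w=im.min(2)>170;c,a,ct=blob(w,(330,185));e=cv2.fitEllipse(cv2.convexHull(ct.astype(np.float32)));print(e,a,onz(d,e[0],181))
c,a,ct=blob(im.max(2)<45,(330,207));print(c,a)
b=cv2.boxPoints(cv2.minAreaRect(ct.astype(np.float32)));P=np.array([onz(d,p,209)[:2] for p in b]);print(P.round(1))
for uv in [(329,155),(357.5,181),(298.5,160)]:
    v=(onz(d,uv,181)-onz(d,e[0],181));print('hole',v.round(1),np.degrees(np.arctan2(v[1],v[0])))
```

```text
((317.6443786621094, 171.4852752685547), (118.58065032958984, 152.0824737548828), 136.7846221923828) 7494 [537.37408744  13.73573941 181.        ]
[329.77684211 207.70315789] 950
[[540.8  19.6]
 [549.4  21. ]
 [558.2 -31.4]
 [549.  -32.9]]
hole [ 6.5 13.8  0. ] 64.72408912516154
hole [31.2 -2.5  0. ] -4.63697642269643
hole [-15.5   6.4   0. ] 157.50475635034348
```

>>> drive_tool(
  commands=[
    {"dp":[0.15,0.09,2.5],"rotation":[0,0,0],"hand":4.5},
    {"dp":[0.15,0.09,2.5],"rotation":[0,0,-0.01],"hand":4.5},
    {"dp":[0,0,2.5],"rotation":[0,0,0],"hand":4.5},
    {"dp":[0,0,1.5],"rotation":[0,0,0],"hand":4},
    {"dp":[0,0,0.8],"rotation":[0,0,0],"hand":4},
  ],
)

```text
time: 3.9
position: [545.2, 2.3, 185.7]
tcp_rot: [[-0.162, 0.987, -0.004], [0.987, 0.162, -0.0], [0.001, -0.004, -1.0]]
contact_force: [0.8, 0.5, -0.4]
grip_width: 40.0
finger_force: 0.0
```

>>> drive_tool(
  commands=[
    {"dp":[0,0,0],"rotation":[0,0,0],"hand":3},
    {"dp":[0,0,0],"rotation":[0,0,0],"hand":2},
    {"dp":[0,0,0],"rotation":[0,0,0],"hand":1.3},
    {"dp":[0,0,0],"rotation":[0,0,0],"hand":0.5},
    {"dp":[0,0,0],"rotation":[0,0,0],"hand":0.5},
  ],
)

```text
time: 4.32
position: [548.0, 2.7, 189.7]
tcp_rot: [[-0.164, 0.986, 0.003], [0.986, 0.164, -0.0], [-0.001, 0.003, -1.0]]
contact_force: [-0.2, 0.5, 3.0]
grip_width: 9.5
finger_force: 34.8
```

>>> drive_tool(
  commands=[
    {"dp":[0,0,0],"rotation":[0,0,-0.08],"hand":0.5},
    {"dp":[0,0,0],"rotation":[0,0,-0.08],"hand":0.5},
    {"dp":[0,0,0],"rotation":[0,0,-0.08],"hand":0.5},
    {"dp":[0,0,0],"rotation":[0,0,-0.08],"hand":0.5},
    {"dp":[0,0,0],"rotation":[0,0,-0.08],"hand":0.5},
  ],
)

```text
time: 4.73
position: [548.2, 2.8, 189.8]
tcp_rot: [[-0.538, 0.843, 0.003], [0.843, 0.538, 0.0], [-0.002, 0.003, -1.0]]
contact_force: [1.1, 0.8, 0.8]
grip_width: 9.2
finger_force: 34.8
```

>>> drive_tool(
  commands=[
    {"dp":[0,0,0],"rotation":[0,0,-0.08],"hand":0.5},
    {"dp":[0,0,0],"rotation":[0,0,-0.08],"hand":0.5},
    {"dp":[0,0,0],"rotation":[0,0,-0.08],"hand":0.5},
    {"dp":[0,0,0],"rotation":[0,0,-0.08],"hand":0.5},
    {"dp":[0,0,0],"rotation":[0,0,-0.08],"hand":0.5},
  ],
)

```text
time: 5.15
position: [548.3, 2.9, 189.7]
tcp_rot: [[-0.824, 0.567, 0.003], [0.567, 0.824, 0.0], [-0.003, 0.002, -1.0]]
contact_force: [1.0, 0.7, 3.0]
grip_width: 9.0
finger_force: 34.7
```

>>> drive_tool(
  commands=[
    {"dp":[0,0,0],"rotation":[0,0,-0.1],"hand":0.5},
    {"dp":[0,0,0],"rotation":[0,0,-0.1],"hand":0.5},
    {"dp":[0,0,0],"rotation":[0,0,-0.1],"hand":0.5},
    {"dp":[0,0,0],"rotation":[0,0,-0.1],"hand":0.5},
    {"dp":[0,0,0],"rotation":[0,0,-0.1],"hand":0.5},
  ],
)

```text
time: 5.57
position: [548.3, 3.1, 189.8]
tcp_rot: [[-0.995, 0.101, 0.004], [0.101, 0.995, 0.001], [-0.004, 0.001, -1.0]]
contact_force: [0.9, 1.6, 2.0]
grip_width: 9.6
finger_force: 34.7
```

>>> drive_tool(
  commands=[
    {"dp":[0,0,0],"rotation":[0,0,-0.01],"hand":0.5},
    {"dp":[0,0,0],"rotation":[0,0,0],"hand":2.5},
    {"dp":[0,0,0],"rotation":[0,0,0],"hand":4},
    {"dp":[0,0,0],"rotation":[0,0,0],"hand":4},
    {"dp":[0,0,-2],"rotation":[0,0,0],"hand":4},
  ],
)

```text
time: 5.98
position: [543.8, 1.6, 204.9]
tcp_rot: [[-0.995, 0.097, -0.008], [0.097, 0.995, -0.0], [0.008, -0.001, -1.0]]
contact_force: [-0.7, -0.6, 0.1]
grip_width: 40.0
finger_force: 0.0
```

>>> drive_tool(
  commands=[
    {"dp":[0,0,-3],"rotation":[0,0,0],"hand":4},
    {"dp":[0,0,-3],"rotation":[0,0,0],"hand":4},
    {"dp":[0,0,-3],"rotation":[0,0,0.1],"hand":4},
    {"dp":[0,0,0],"rotation":[0,0,0.1],"hand":4},
    {"dp":[0,0,0],"rotation":[0,0,0.1],"hand":4},
  ],
)

```text
time: 6.4
position: [547.8, 2.7, 300.4]
tcp_rot: [[-0.92, 0.391, 0.004], [0.391, 0.92, -0.001], [-0.004, 0.001, -1.0]]
contact_force: [-0.0, 0.1, -0.4]
grip_width: 39.9
finger_force: 0.0
```

>>> drive_tool(
  commands=[
    {"dp":[0,0,0],"rotation":[0,0,0.12],"hand":4},
    {"dp":[0,0,0],"rotation":[0,0,0.12],"hand":4},
    {"dp":[0,0,0],"rotation":[0,0,0.12],"hand":4},
    {"dp":[0,0,0],"rotation":[0,0,0.12],"hand":4},
    {"dp":[0,0,0],"rotation":[0,0,0.12],"hand":4},
  ],
)

```text
time: 6.82
position: [546.5, 2.4, 298.0]
tcp_rot: [[-0.538, 0.843, -0.001], [0.843, 0.538, -0.001], [0.0, -0.001, -1.0]]
contact_force: [0.4, -0.1, 0.1]
grip_width: 39.6
finger_force: 0.0
```

>>> drive_tool(
  commands=[
    {"dp":[0,0,0],"rotation":[0,0,0.12],"hand":4},
    {"dp":[0,0,0],"rotation":[0,0,0.12],"hand":4},
    {"dp":[0,0,0],"rotation":[0,0,0.12],"hand":4},
    {"dp":[0,0,0],"rotation":[0,0,0.12],"hand":4},
    {"dp":[0,0,0],"rotation":[0,0,0.12],"hand":4},
  ],
)

```text
time: 7.23
position: [546.4, 2.4, 298.0]
tcp_rot: [[0.032, 0.999, -0.001], [0.999, -0.032, -0.0], [-0.0, -0.001, -1.0]]
contact_force: [-0.1, -0.4, -0.0]
grip_width: 39.8
finger_force: 0.0
```

Run:
```python
from cell import status,eyes
import cv2,numpy as np
s=status.observe();print(s['position'],s['tcp_rot'].round(3) if hasattr(s['tcp_rot'],'round') else s['tcp_rot'])
d=eyes.get_image('wrist');np.savez('w2.npz',**d);cv2.imwrite('pics/w2.png',d['image'])
```

```text
[546.44809428   2.44781724 297.95000647] [[ 0.032  0.999 -0.001]
 [ 0.999 -0.032 -0.   ]
 [-0.    -0.001 -1.   ]]
```

View pics/w2.png

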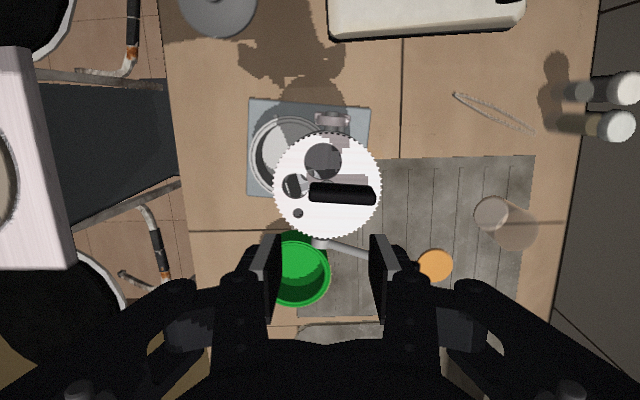

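The 22 mm hole at (294,186) now faces the outlet side. The fin runs from (309,191) to (377,196). Checking its angle against the base edges.

Run:
```python
from h import *
d=dict(np.load('w2.npz'));im=d['image']
c,a,ct=blob(im.max(2)<45,(343,194))
b=cv2.boxPoints(cv2.minAreaRect(ct.astype(np.float32)));P=np.array([onz(d,p,209)[:2] for p in b]);print(a,P.round(1))
v=max([P[1]-P[0],P[2]-P[1]],key=np.linalg.norm);print('fin',np.degrees(np.arctan2(v[1],v[0])))
for u,w in [((249,98),(370,107)),((249,98),(247,196))]:
    v=onz(d,w,10)-onz(d,u,10);print('base edge',v.round(1),np.degrees(np.arctan2(v[1],v[0])))
```

```text
1255 [[ 5.345e+02 -1.000e-01]
 [ 5.361e+02  1.440e+01]
 [ 5.837e+02  9.500e+00]
 [ 5.828e+02 -5.200e+00]]
fin -5.962656782385624
base edge [151.2 -15.9   0. ] -6.011791424128683
base edge [ -14. -127.    0.] -96.2944786396428
```

The fin is at -6.0° and the base at about -6°, so the dial is at 1.60. Now the lever.

>>> drive_tool(
  commands=[
    {"dp":[0,0,0],"rotation":[0,0,0.066],"hand":4.5},
    {"dp":[-3.2,2.61,0],"rotation":[0,0,0],"hand":4.5},
    {"dp":[-3.2,2.61,0],"rotation":[0,0,0],"hand":4.5},
    {"dp":[-3.15,2.61,0],"rotation":[0,0,0],"hand":4.5},
    {"dp":[0,0,3],"rotation":[0,0,0],"hand":4.5},
  ],
)

```text
time: 7.7
position: [622.8, -110.2, 272.4]
tcp_rot: [[0.101, 0.995, 0.013], [0.995, -0.101, -0.006], [-0.005, 0.013, -1.0]]
contact_force: [0.5, -1.9, 0.5]
grip_width: 45.1
finger_force: 0.0
```

>>> drive_tool(
  commands=[
    {"dp":[0,0,3],"rotation":[0,0,0],"hand":4.5},
    {"dp":[0,0,3],"rotation":[0,0,0],"hand":4.5},
    {"dp":[0,0,2.5],"rotation":[0,0,0],"hand":4.5},
    {"dp":[0,0,1.5],"rotation":[0,0,0],"hand":4.5},
    {"dp":[0,0,0],"rotation":[0,0,0],"hand":4},
  ],
)

```text
time: 8.12
position: [613.0, -99.9, 163.8]
tcp_rot: [[0.089, 0.996, -0.008], [0.996, -0.089, 0.001], [0.0, -0.008, -1.0]]
contact_force: [-0.7, 0.1, -0.0]
grip_width: 40.1
finger_force: 0.0
```

>>> drive_tool(
  commands=[
    {"dp":[0,0,0],"rotation":[0,0,0],"hand":3},
    {"dp":[0,0,0],"rotation":[0,0,0],"hand":2},
    {"dp":[0,0,0],"rotation":[0,0,0],"hand":1.5},
    {"dp":[0,0,0],"rotation":[0,0,0],"hand":0.8},
    {"dp":[0,0,0],"rotation":[0,0,0],"hand":0.8},
  ],
)

```text
time: 8.53
position: [615.5, -99.4, 169.8]
tcp_rot: [[0.091, 0.996, -0.001], [0.996, -0.091, -0.001], [-0.001, -0.001, -1.0]]
contact_force: [-5.4, 1.0, 4.4]
grip_width: 11.7
finger_force: 29.4
```

Run:
```python
from cell import status
s=status.observe();print(s['position'],s['tcp_rot'],s['contact_force'],s['grip_width'],s['finger_force'])
import numpy as np
q0=0;pos=lambda q:np.array([9*np.sin(1.05-q),9*np.cos(1.05-q)])
for n in (20,):
    qs=np.linspace(0,2.08,n+1)
    for a,b in zip(qs,qs[1:]): d=pos(b)-pos(a);print(round(b,2),d[0].round(2),(-d[1]).round(2))
```

```text
[615.47631798 -99.43929172 169.84643183] [[ 9.11112414e-02  9.95839907e-01 -1.27347064e-03]
 [ 9.95840517e-01 -9.11119673e-02 -5.23983373e-04]
 [-6.37831968e-04 -1.22043288e-03 -9.99999052e-01]] [-5.40300787  0.97781223  4.37014555] 11.7057733693036 29.36036914587021
0.1 -0.51 -0.79
0.21 -0.59 -0.73
0.31 -0.66 -0.66
0.42 -0.72 -0.59
0.52 -0.78 -0.51
0.62 -0.83 -0.43
0.73 -0.87 -0.34
0.83 -0.9 -0.25
0.94 -0.92 -0.15
1.04 -0.93 -0.06
1.14 -0.93 0.04
1.25 -0.93 0.14
1.35 -0.91 0.23
1.46 -0.88 0.32
1.56 -0.84 0.41
1.66 -0.79 0.5
1.77 -0.74 0.58
1.87 -0.67 0.65
1.98 -0.6 0.72
2.08 -0.52 0.78
```

>>> drive_tool(
  commands=[
    {"dp":[0,-0.51,-0.79],"rotation":[0,0,0],"hand":0.8},
    {"dp":[0,-0.59,-0.73],"rotation":[0,0,0],"hand":0.8},
    {"dp":[0,-0.66,-0.66],"rotation":[0,0,0],"hand":0.8},
    {"dp":[0,-0.72,-0.59],"rotation":[0,0,0],"hand":0.8},
    {"dp":[0,-0.78,-0.51],"rotation":[0,0,0],"hand":0.8},
  ],
  grip_force=40,
)

```text
time: 8.95
position: [586.2, -96.3, 203.6]
tcp_rot: [[0.091, 0.996, 0.008], [0.996, -0.091, -0.0], [0.001, 0.008, -1.0]]
contact_force: [6.5, 0.9, -2.9]
grip_width: 11.5
finger_force: 38.9
```

>>> drive_tool(
  commands=[
    {"dp":[0,-0.83,-0.43],"rotation":[0,0,0],"hand":0.8},
    {"dp":[0,-0.87,-0.34],"rotation":[0,0,0],"hand":0.8},
    {"dp":[0,-0.9,-0.25],"rotation":[0,0,0],"hand":0.8},
    {"dp":[0,-0.92,-0.15],"rotation":[0,0,0],"hand":0.8},
    {"dp":[0,-0.93,-0.06],"rotation":[0,0,0],"hand":0.8},
  ],
)

```text
time: 9.37
position: [545.9, -92.1, 219.7]
tcp_rot: [[0.09, 0.996, 0.018], [0.996, -0.09, -0.002], [0.0, 0.018, -1.0]]
contact_force: [6.9, 1.2, 12.5]
grip_width: 11.3
finger_force: 40.2
```

>>> drive_tool(
  commands=[
    {"dp":[0,-0.93,0.04],"rotation":[0,0,0],"hand":0.8},
    {"dp":[0,-0.93,0.14],"rotation":[0,0,0],"hand":0.8},
    {"dp":[0,-0.91,0.23],"rotation":[0,0,0],"hand":0.8},
    {"dp":[0,-0.88,0.32],"rotation":[0,0,0],"hand":0.8},
    {"dp":[0,-0.84,0.41],"rotation":[0,0,0],"hand":0.8},
  ],
)

```text
time: 9.78
position: [498.7, -87.0, 207.6]
tcp_rot: [[0.09, 0.996, 0.012], [0.996, -0.09, -0.001], [0.0, 0.012, -1.0]]
contact_force: [2.1, 3.0, 12.1]
grip_width: 11.2
finger_force: 43.3
```

>>> drive_tool(
  commands=[
    {"dp":[0,-0.79,0.5],"rotation":[0,0,0],"hand":0.8},
    {"dp":[0,-0.74,0.58],"rotation":[0,0,0],"hand":0.8},
    {"dp":[0,-0.67,0.65],"rotation":[0,0,0],"hand":0.8},
    {"dp":[0,-0.6,0.72],"rotation":[0,0,0],"hand":0.8},
    {"dp":[0,-0.5,0.75],"rotation":[0,0,0],"hand":0.8},
  ],
)

```text
time: 10.2
position: [463.2, -83.2, 173.1]
tcp_rot: [[0.09, 0.996, 0.005], [0.996, -0.09, 0.001], [0.001, 0.005, -1.0]]
contact_force: [-0.6, 4.7, 9.5]
grip_width: 11.4
finger_force: 46.3
```

>>> drive_tool(
  commands=[
    {"dp":[0,0,0],"rotation":[0,0,0],"hand":0.8},
    {"dp":[0,0,0],"rotation":[0,0,0],"hand":0.8},
    {"dp":[0,0,0],"rotation":[0,0,0],"hand":0.8},
    {"dp":[0,0,0],"rotation":[0,0,0],"hand":0.8},
    {"dp":[0,0,0],"rotation":[0,0,0],"hand":0.8},
  ],
)

```text
time: 10.62
position: [462.2, -83.0, 171.4]
tcp_rot: [[0.09, 0.996, 0.002], [0.996, -0.09, 0.002], [0.002, 0.002, -1.0]]
contact_force: [0.5, 4.6, 0.0]
grip_width: 11.3
finger_force: 45.6
```

>>> drive_tool(
  commands=[
    {"dp":[0,0,0.1],"rotation":[0,0,0],"hand":0.8},
    {"dp":[0,0,0],"rotation":[0,0,0],"hand":0.8},
    {"dp":[0,0,0],"rotation":[0,0,0],"hand":0.8},
    {"dp":[0,0,0],"rotation":[0,0,0],"hand":0.8},
    {"dp":[0,0,0],"rotation":[0,0,0],"hand":0.8},
  ],
)

```text
time: 11.03
position: [461.9, -83.0, 170.9]
tcp_rot: [[0.09, 0.996, 0.001], [0.996, -0.09, 0.002], [0.002, 0.001, -1.0]]
contact_force: [-0.5, 6.4, 4.1]
grip_width: 11.5
finger_force: 46.1
```

>>> drive_tool(
  commands=[
    {"dp":[0,0,0],"rotation":[0,0,0],"hand":0.8},
    {"dp":[0,0,0],"rotation":[0,0,0],"hand":0.8},
    {"dp":[0,0,0],"rotation":[0,0,0],"hand":0.8},
    {"dp":[0,0,0],"rotation":[0,0,0],"hand":0.8},
    {"dp":[0,0,0],"rotation":[0,0,0],"hand":0.8},
  ],
)

```text
time: 11.45
position: [461.9, -83.0, 170.9]
tcp_rot: [[0.09, 0.996, 0.001], [0.996, -0.09, 0.002], [0.002, 0.001, -1.0]]
contact_force: [-0.8, 5.7, 3.3]
grip_width: 11.6
finger_force: 46.1
```

>>> drive_tool(
  commands=[
    {"dp":[0,0,0],"rotation":[0,0,0],"hand":0.8},
    {"dp":[0,0,0],"rotation":[0,0,0],"hand":0.8},
    {"dp":[0,0,0],"rotation":[0,0,0],"hand":0.8},
    {"dp":[0,0,0],"rotation":[0,0,0],"hand":0.8},
    {"dp":[0,0,0],"rotation":[0,0,0],"hand":0.8},
  ],
)

```text
time: 11.87
position: [461.9, -83.0, 170.9]
tcp_rot: [[0.09, 0.996, 0.001], [0.996, -0.09, 0.002], [0.002, 0.001, -1.0]]
contact_force: [-0.7, 6.3, 4.6]
grip_width: 10.9
finger_force: 46.1
```

>>> drive_tool(
  commands=[
    {"dp":[0,0,0],"rotation":[0,0,0],"hand":0.8},
    {"dp":[0,0,0],"rotation":[0,0,0],"hand":0.8},
    {"dp":[0,0,0],"rotation":[0,0,0],"hand":0.8},
    {"dp":[0,0,0],"rotation":[0,0,0],"hand":0.8},
    {"dp":[0,0,0],"rotation":[0,0,0],"hand":0.8},
  ],
)

```text
time: 12.28
position: [461.9, -83.0, 170.9]
tcp_rot: [[0.09, 0.996, 0.001], [0.996, -0.09, 0.002], [0.002, 0.001, -1.0]]
contact_force: [-1.2, 5.9, 5.4]
grip_width: 11.2
finger_force: 46.1
```

>>> drive_tool(
  commands=[
    {"dp":[0,0,0],"rotation":[0,0,0],"hand":0.8},
    {"dp":[0,0,0],"rotation":[0,0,0],"hand":0.8},
    {"dp":[0,0,0],"rotation":[0,0,0],"hand":0.8},
    {"dp":[0,0,0],"rotation":[0,0,0],"hand":0.8},
    {"dp":[0,0,0],"rotation":[0,0,0],"hand":0.8},
  ],
)

```text
time: 12.7
position: [461.9, -83.0, 170.9]
tcp_rot: [[0.09, 0.996, 0.001], [0.996, -0.09, 0.002], [0.002, 0.001, -1.0]]
contact_force: [-0.8, 4.9, 4.4]
grip_width: 11.3
finger_force: 46.1
```

Run:
```python
from cell import eyes
import cv2,numpy as np
a=eyes.get_image('top')['image'][145:265,270:395];b=eyes.get_image('side')['image'][180:300,265:390];w=eyes.get_image('wrist')['image']
t=cv2.resize(np.hstack([a,b]),(625,300),interpolation=cv2.INTER_CUBIC)
cv2.imwrite('pics/tip.png',np.vstack([t,cv2.resize(w[:300],(625,293))]))
```

```text
(no output)
```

View pics/tip.png

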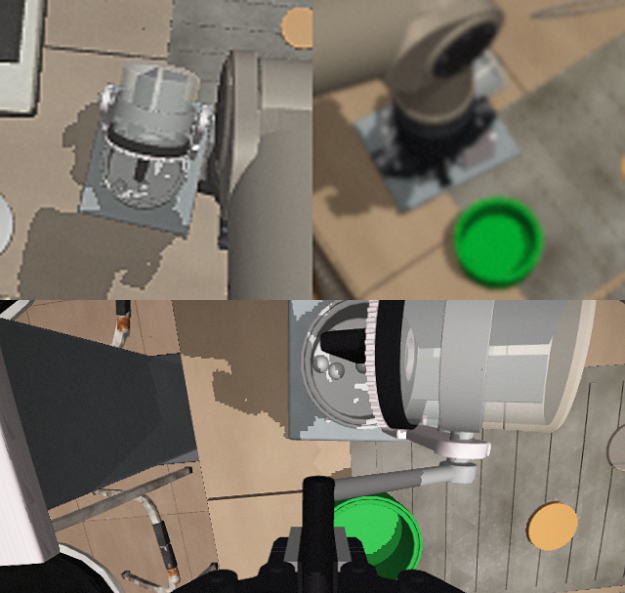

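Hopper tipped. At least three balls show in the jar, at about (321,363), (336,371) and (361,366). I'll enlarge to look for the fourth.

Run:
```python
from cell import eyes
import cv2,numpy as np
w=eyes.get_image('wrist')['image'];a=eyes.get_image('top')['image'][165:235,300:360]
p=cv2.resize(w[0:150,290:490],(800,600),interpolation=cv2.INTER_CUBIC)[:, :]
p[400:600,0:172]=cv2.resize(a,(172,200),interpolation=cv2.INTER_CUBIC)
cv2.imwrite('pics/tip2.png',p)
```

```text
(no output)
```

View pics/tip2.png

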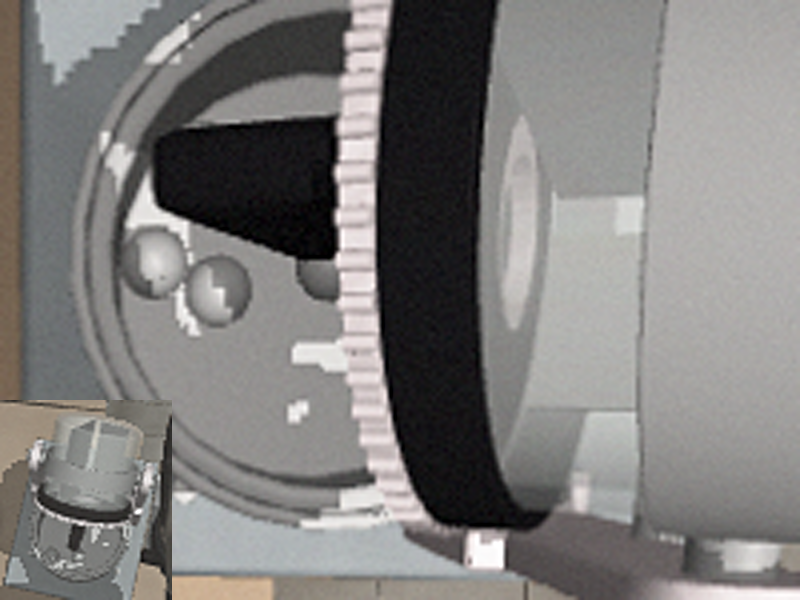

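>>> drive_tool(
  commands=[
    {"dp":[0,0.5,-0.85],"rotation":[0,0,0],"hand":0.8},
    {"dp":[0,0.6,-0.72],"rotation":[0,0,0],"hand":0.8},
    {"dp":[0,0.67,-0.65],"rotation":[0,0,0],"hand":0.8},
    {"dp":[0,0.74,-0.58],"rotation":[0,0,0],"hand":0.8},
    {"dp":[0,0.79,-0.5],"rotation":[0,0,0],"hand":0.8},
  ],
)

```text
time: 13.37
position: [489.5, -85.9, 201.5]
tcp_rot: [[0.09, 0.996, -0.012], [0.996, -0.09, 0.003], [0.002, -0.012, -1.0]]
contact_force: [-9.2, 4.5, 2.3]
grip_width: 10.9
finger_force: 43.4
```

>>> drive_tool(
  commands=[
    {"dp":[0,0.84,-0.41],"rotation":[0,0,0],"hand":0.8},
    {"dp":[0,0.88,-0.32],"rotation":[0,0,0],"hand":0.8},
    {"dp":[0,0.91,-0.23],"rotation":[0,0,0],"hand":0.8},
    {"dp":[0,0,0],"rotation":[0,0,0],"hand":0.8},
    {"dp":[0,0,0],"rotation":[0,0,0],"hand":0.8},
  ],
)

```text
time: 13.78
position: [518.8, -89.1, 213.3]
tcp_rot: [[0.09, 0.996, -0.004], [0.996, -0.09, 0.001], [0.0, -0.005, -1.0]]
contact_force: [-4.4, 2.9, 5.5]
grip_width: 11.2
finger_force: 44.1
```

Run:
```python
from cell import eyes
import cv2,numpy as np
w=eyes.get_image('wrist')['image'];a=eyes.get_image('top')['image'][165:235,300:360]
p=np.zeros((580,800,3),np.uint8);p[:330]=cv2.resize(w[0:200,150:635],(800,330),interpolation=cv2.INTER_CUBIC)
p[330:580,0:214]=cv2.resize(a,(214,250),interpolation=cv2.INTER_CUBIC)
cv2.imwrite('pics/tip3.png',p)
```

```text
(no output)
```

View pics/tip3.png

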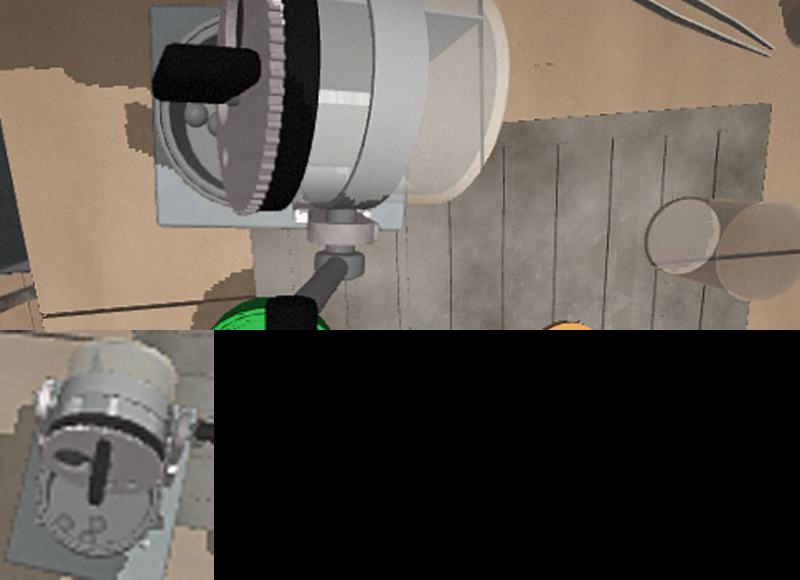

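Three balls are visible in the jar in the top crop, at about (62,523), (85,537) and (97,521). The fourth isn't confirmed, so I'll tip again as the brief advises.

>>> drive_tool(
  commands=[
    {"dp":[0,-0.91,0.23],"rotation":[0,0,0],"hand":0.8},
    {"dp":[0,-0.88,0.32],"rotation":[0,0,0],"hand":0.8},
    {"dp":[0,-0.84,0.41],"rotation":[0,0,0],"hand":0.8},
    {"dp":[0,-0.79,0.5],"rotation":[0,0,0],"hand":0.8},
    {"dp":[0,-0.74,0.58],"rotation":[0,0,0],"hand":0.8},
  ],
)

```text
time: 14.3
position: [483.4, -85.4, 194.7]
tcp_rot: [[0.09, 0.996, 0.012], [0.996, -0.09, 0.0], [0.002, 0.012, -1.0]]
contact_force: [5.9, 3.0, 4.0]
grip_width: 11.2
finger_force: 46.1
```

>>> drive_tool(
  commands=[
    {"dp":[0,-0.67,0.65],"rotation":[0,0,0],"hand":0.8},
    {"dp":[0,-0.6,0.72],"rotation":[0,0,0],"hand":0.8},
    {"dp":[0,-0.5,0.85],"rotation":[0,0,0],"hand":0.8},
    {"dp":[0,-0.1,0.15],"rotation":[0,0,0],"hand":0.8},
    {"dp":[0,0,0],"rotation":[0,0,0],"hand":0.8},
  ],
)

```text
time: 14.72
position: [462.3, -83.1, 169.3]
tcp_rot: [[0.09, 0.996, 0.005], [0.996, -0.09, 0.002], [0.002, 0.005, -1.0]]
contact_force: [2.9, 4.8, -0.3]
grip_width: 11.2
finger_force: 48.1
```

>>> drive_tool(
  commands=[
    {"dp":[0,0,0],"rotation":[0,0,0],"hand":0.8},
    {"dp":[0,0,0],"rotation":[0,0,0],"hand":0.8},
    {"dp":[0,0,0],"rotation":[0,0,0],"hand":0.8},
    {"dp":[0,0,0],"rotation":[0,0,0],"hand":0.8},
    {"dp":[0,0,0],"rotation":[0,0,0],"hand":0.8},
  ],
)

```text
time: 15.13
position: [462.3, -83.1, 169.3]
tcp_rot: [[0.09, 0.996, 0.005], [0.996, -0.09, 0.002], [0.002, 0.004, -1.0]]
contact_force: [2.4, 4.9, 0.8]
grip_width: 11.1
finger_force: 48.1
```

>>> drive_tool(
  commands=[
    {"dp":[0,0,0],"rotation":[0,0,0],"hand":0.8},
    {"dp":[0,0,0],"rotation":[0,0,0],"hand":0.8},
    {"dp":[0,0,0],"rotation":[0,0,0],"hand":0.8},
    {"dp":[0,0,0],"rotation":[0,0,0],"hand":0.8},
    {"dp":[0,0,0],"rotation":[0,0,0],"hand":0.8},
  ],
)

```text
time: 15.55
position: [462.3, -83.1, 169.3]
tcp_rot: [[0.09, 0.996, 0.005], [0.996, -0.09, 0.002], [0.002, 0.004, -1.0]]
contact_force: [2.4, 5.4, 0.4]
grip_width: 11.3
finger_force: 48.1
```

>>> drive_tool(
  commands=[
    {"dp":[0,0,0],"rotation":[0,0,0],"hand":0.8},
    {"dp":[0,0,0],"rotation":[0,0,0],"hand":0.8},
    {"dp":[0,0,0],"rotation":[0,0,0],"hand":0.8},
    {"dp":[0,0,0],"rotation":[0,0,0],"hand":0.8},
    {"dp":[0,0,0],"rotation":[0,0,0],"hand":0.8},
  ],
)

```text
time: 15.97
position: [462.3, -83.1, 169.3]
tcp_rot: [[0.09, 0.996, 0.005], [0.996, -0.09, 0.002], [0.002, 0.004, -1.0]]
contact_force: [2.9, 4.8, 1.2]
grip_width: 11.4
finger_force: 48.1
```

>>> drive_tool(
  commands=[
    {"dp":[0,0,0],"rotation":[0,0,0],"hand":0.8},
    {"dp":[0,0,0],"rotation":[0,0,0],"hand":0.8},
    {"dp":[0,0,0],"rotation":[0,0,0],"hand":0.8},
    {"dp":[0,0,0],"rotation":[0,0,0],"hand":0.8},
    {"dp":[0,0,0],"rotation":[0,0,0],"hand":0.8},
  ],
)

```text
time: 16.38
position: [462.3, -83.1, 169.3]
tcp_rot: [[0.09, 0.996, 0.005], [0.996, -0.09, 0.002], [0.002, 0.004, -1.0]]
contact_force: [2.3, 5.5, 0.7]
grip_width: 11.3
finger_force: 48.1
```

>>> drive_tool(
  commands=[
    {"dp":[0,0,0],"rotation":[0,0,0],"hand":0.8},
    {"dp":[0,0,0],"rotation":[0,0,0],"hand":0.8},
    {"dp":[0,0,0],"rotation":[0,0,0],"hand":0.8},
    {"dp":[0,0,0],"rotation":[0,0,0],"hand":0.8},
    {"dp":[0,0,0],"rotation":[0,0,0],"hand":0.8},
  ],
)

```text
time: 16.8
position: [462.3, -83.1, 169.3]
tcp_rot: [[0.09, 0.996, 0.005], [0.996, -0.09, 0.002], [0.002, 0.004, -1.0]]
contact_force: [3.3, 5.1, 2.1]
grip_width: 11.8
finger_force: 48.1
```

>>> drive_tool(
  commands=[
    {"dp":[0,0.6,-1.0],"rotation":[0,0,0],"hand":0.8},
    {"dp":[0,0.6,-0.72],"rotation":[0,0,0],"hand":0.8},
    {"dp":[0,0.67,-0.65],"rotation":[0,0,0],"hand":0.8},
    {"dp":[0,0.74,-0.58],"rotation":[0,0,0],"hand":0.8},
    {"dp":[0,0.79,-0.5],"rotation":[0,0,0],"hand":0.8},
  ],
)

```text
time: 17.22
position: [491.7, -86.2, 200.9]
tcp_rot: [[0.09, 0.996, -0.006], [0.996, -0.09, 0.003], [0.002, -0.007, -1.0]]
contact_force: [-1.3, 5.8, -8.2]
grip_width: 11.7
finger_force: 44.5
```

>>> drive_tool(
  commands=[
    {"dp":[0,0.84,-0.41],"rotation":[0,0,0],"hand":0.8},
    {"dp":[0,0.88,-0.32],"rotation":[0,0,0],"hand":0.8},
    {"dp":[0,0.91,-0.23],"rotation":[0,0,0],"hand":0.8},
    {"dp":[0,0.93,-0.14],"rotation":[0,0,0],"hand":0.8},
    {"dp":[0,0.93,-0.04],"rotation":[0,0,0],"hand":0.8},
  ],
)

```text
time: 17.63
position: [536.8, -91.4, 215.1]
tcp_rot: [[0.09, 0.996, -0.006], [0.996, -0.09, -0.0], [-0.001, -0.006, -1.0]]
contact_force: [-8.0, 2.5, 12.8]
grip_width: 11.5
finger_force: 45.5
```

>>> drive_tool(
  commands=[
    {"dp":[0,0.93,0.06],"rotation":[0,0,0],"hand":0.8},
    {"dp":[0,0.92,0.15],"rotation":[0,0,0],"hand":0.8},
    {"dp":[0,0.9,0.25],"rotation":[0,0,0],"hand":0.8},
    {"dp":[0,0.87,0.34],"rotation":[0,0,0],"hand":0.8},
    {"dp":[0,0.83,0.43],"rotation":[0,0,0],"hand":0.8},
  ],
)

```text
time: 18.05
position: [581.7, -96.5, 202.5]
tcp_rot: [[0.091, 0.996, -0.005], [0.996, -0.091, -0.001], [-0.001, -0.005, -1.0]]
contact_force: [-2.9, 1.4, 5.0]
grip_width: 11.2
finger_force: 45.1
```

Run:
```python
from cell import eyes
import cv2,numpy as np
w=eyes.get_image('wrist')['image'];a=eyes.get_image('top')['image'][165:245,295:360]
cv2.imwrite('pics/w4full.png',w)
p=np.hstack([cv2.resize(w[0:200,60:320],(450,346),interpolation=cv2.INTER_CUBIC),cv2.resize(a,(281,346),interpolation=cv2.INTER_CUBIC)])
cv2.imwrite('pics/tip4.png',p)
```

```text
(no output)
```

View pics/tip4.png

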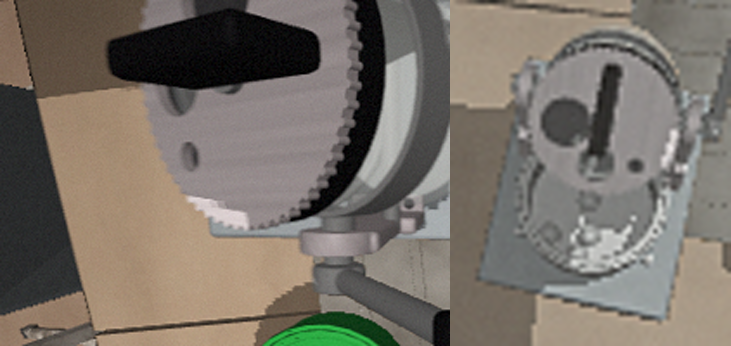

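Three balls are clearly visible in the top crop, at about (551,233), (583,235) and (590,203), and there is glare on the rest of the floor. I'll finish the upright swing, let go, and look into the jar from the front.

>>> drive_tool(
  commands=[
    {"dp":[0,0.78,0.51],"rotation":[0,0,0],"hand":0.8},
    {"dp":[0,0.72,0.59],"rotation":[0,0,0],"hand":0.8},
    {"dp":[0,0.66,0.66],"rotation":[0,0,0],"hand":0.8},
    {"dp":[0,0.59,0.73],"rotation":[0,0,0],"hand":0.8},
    {"dp":[0,0.51,0.79],"rotation":[0,0,0],"hand":0.8},
  ],
)

```text
time: 18.57
position: [614.2, -100.0, 169.0]
tcp_rot: [[0.091, 0.996, -0.004], [0.996, -0.091, -0.001], [-0.002, -0.004, -1.0]]
contact_force: [-6.2, 0.9, 5.5]
grip_width: 11.5
finger_force: 47.1
```

>>> drive_tool(
  commands=[
    {"dp":[0,0.05,0.1],"rotation":[0,0,0],"hand":0.8},
    {"dp":[0,0,0],"rotation":[0,0,0],"hand":0.8},
  ],
)

```text
time: 18.73
position: [615.3, -100.0, 167.0]
tcp_rot: [[0.091, 0.996, -0.003], [0.996, -0.091, -0.001], [-0.001, -0.003, -1.0]]
contact_force: [-3.1, 1.2, -2.3]
grip_width: 11.4
finger_force: 46.7
```

Run:
```python
from h import *
d=dict(np.load('w2.npz'));print('cam rel TCP',-d['R'].T@d['t']-[546.4,2.4,298],'axis',d['R'][2],'K',d['intrinsics'][0,0])
```

```text
cam rel TCP [  2.88048238  65.91122811 143.545423  ] axis [-0.01088755 -0.26298816 -0.96473763] K 333.593464626429
```

>>> drive_tool(
  commands=[
    {"dp":[0,0,0],"rotation":[0,0,0],"hand":2},
    {"dp":[0,0,0],"rotation":[0,0,0],"hand":4.5},
    {"dp":[0,0,0],"rotation":[0,0,0],"hand":4.5},
    {"dp":[0,0,0],"rotation":[0,0,0],"hand":4.5},
    {"dp":[0,0,-2],"rotation":[0,0,0],"hand":4.5},
  ],
)

```text
time: 19.15
position: [614.5, -100.1, 184.4]
tcp_rot: [[0.091, 0.996, -0.006], [0.996, -0.091, 0.0], [-0.0, -0.006, -1.0]]
contact_force: [-0.8, -1.1, -0.5]
grip_width: 45.1
finger_force: 0.0
```

>>> drive_tool(
  commands=[
    {"dp":[0,0,-3],"rotation":[0,0,0],"hand":4.5},
    {"dp":[0,0,-3],"rotation":[0,0,0],"hand":4.5},
    {"dp":[0,0,-3],"rotation":[0,0,0],"hand":4.5},
    {"dp":[0,0,-2],"rotation":[0,0,0],"hand":4.5},
    {"dp":[0.7,-3.2,0],"rotation":[0,0,0],"hand":4.5},
  ],
)

```text
time: 19.57
position: [592.1, -91.7, 302.6]
tcp_rot: [[0.093, 0.996, 0.014], [0.996, -0.093, -0.0], [0.001, 0.014, -1.0]]
contact_force: [-0.3, 0.0, 1.1]
grip_width: 45.0
finger_force: 0.0
```

>>> drive_tool(
  commands=[
    {"dp":[0.7,-3.2,0],"rotation":[0,0,0],"hand":4.5},
    {"dp":[0.7,-3.2,0],"rotation":[0,0,0],"hand":4.5},
    {"dp":[0.7,-3.2,0],"rotation":[0,0,0],"hand":4.5},
    {"dp":[0.7,-3.2,0],"rotation":[0,0,0],"hand":4.5},
    {"dp":[0.7,-3.2,0],"rotation":[0,0,0],"hand":4.5},
  ],
)

```text
time: 19.98
position: [428.2, -40.0, 297.5]
tcp_rot: [[0.091, 0.996, 0.001], [0.996, -0.091, -0.001], [-0.001, 0.001, -1.0]]
contact_force: [-1.1, -0.6, 1.6]
grip_width: 44.9
finger_force: 0.0
```

>>> drive_tool(
  commands=[
    {"dp":[0,0,0],"rotation":[0,0,0],"hand":4.5},
    {"dp":[0,0,0],"rotation":[0,0,0],"hand":4.5},
    {"dp":[0,0,0],"rotation":[0,0,0],"hand":4.5},
  ],
)

```text
time: 20.23
position: [430.2, -40.7, 298.1]
tcp_rot: [[0.091, 0.996, 0.003], [0.996, -0.091, -0.001], [-0.001, 0.003, -1.0]]
contact_force: [0.4, -0.5, -0.2]
grip_width: 44.8
finger_force: 0.0
```

Run:
```python
from cell import eyes
from h import *
d=eyes.get_image('wrist');w=d['image'];np.savez('w5.npz',**d)
c=d['R']@np.array([505,6,20.])+d['t'];u=int(c[0]/c[2]*d['intrinsics'][0,0]+d['intrinsics'][0,2]);v=int(c[1]/c[2]*d['intrinsics'][1,1]+d['intrinsics'][1,2]);print(u,v,-d['R'].T@d['t'])
y0=max(v-60,0);x0=max(u-60,0)
t=eyes.get_image('top')['image'][165:245,295:360]
cv2.imwrite('pics/end.png',np.hstack([cv2.resize(w[y0:y0+130,x0:x0+150],None,fx=3.5,fy=3.5,interpolation=cv2.INTER_CUBIC),cv2.resize(t,(270,455))]))
```

```text
381 113 [436.44072472  24.99338457 441.62199786]
```

View pics/end.png

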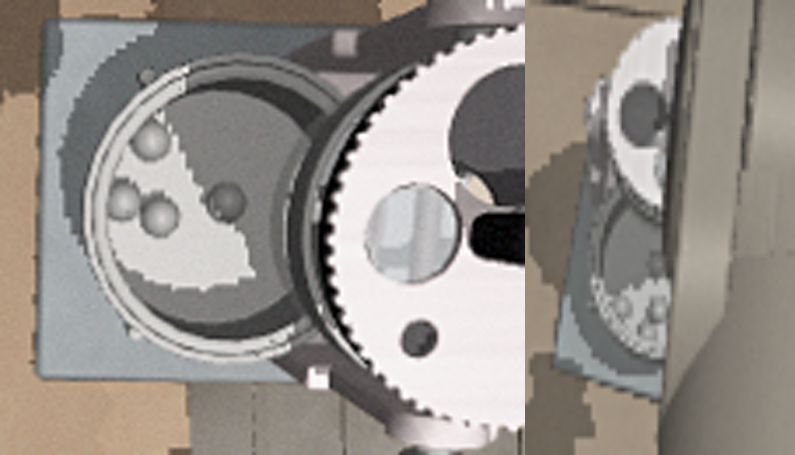

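The picture shows all four balls in the steel jar, at (150,140), (124,200), (160,215) and (226,202). The middle hole, at (413,232), is over the outlet, and the hopper is upright with the gripper clear.

```bash
python3 -c "
from cell import ctrl
print(ctrl.sign_off())"
```

```text
the job is handed in; nothing more can be done
None
```

The job is handed in at about 20 s of the 56 s limit, with no verdict returned: all four balls were seen in the grinding jar, the hopper was swung back to its upright stop and released, the dial was left at the 22 mm hole (measured at about 1.60), and the gripper was clear.

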